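# Lay out a wheel hub for reassembly

## Task

Lay the wheel hub's parts out on the black mat for reassembly: the big blue-sealed bearing flat and centred on top of the hub, and between the hub and the grease tub a straight row on the three yellow cross marks: the small bearing next to the hub, the black socket in the middle and the red cap next to the tub. Put the brass nut flat and centred on top of the small bearing. Everything ends upright as it was at the start, let go and still; leave the spray can and the wrench where they are.

Things in the scene. Friction and masses are not known exactly. Their poses are not given: they have to be found in the camera images.
- mat: Fixed black rubber mat on the bench, 520 mm long, 120 mm wide, 3 mm thick. Origin at the centre of its underside, on the bench; its y axis runs along its length (across the bench in front of the robot, turned by up to about 10 degrees), x across it, z up. Along its middle a yellow line with three yellow cross marks at y = -100, 0 and +100 mm.
- hub: Fixed steel wheel hub standing near one end of the mat, on its middle line 200 mm from the mat's centre (which end varies): dark flange 100 mm in diameter and 12 mm high, on it a bright flat round boss 72 mm in diameter whose top lies 30 mm above the hub's underside (33 mm above the bench). Origin at the centre of its underside, on the mat; z up.
- tub: Fixed round grease tub, blue with a white lid, 80 mm in diameter, 50 mm high, near the other end of the mat, on its middle line 400 mm from the hub (centre to centre). Origin at the centre of its underside, on the mat; z up.
- small_bearing_center (a point): Small loose wheel bearing: steel ring with a black seal, 46 mm outside diameter, 20 mm bore, 18 mm high, lying flat. The point is its centre, half-way up (9 mm above its underside); z is its ring axis, up. Its place is the cross mark next to the hub, 100 mm from the hub's centre.
- big_bearing_center (a point): Big loose wheel bearing: steel ring with a blue seal, 64 mm outside diameter, 34 mm bore, 20 mm high, lying flat. The point is its centre, half-way up (10 mm above its underside); z is its ring axis, up. Its place is on top of the hub's boss.
- nut_center (a point): Loose brass-coloured castle nut, 24 mm high, lying flat: the lower 18 mm is a hexagon 32 mm across its flats, above it a round crown 27 mm in diameter. The point is its centre, half-way up (12 mm above its underside); z up; a pair of flats faces along its x axis, the others 60 degrees either way. Its place is on top of the small bearing.
- socket_center (a point): Loose black impact socket, a cylinder 40 mm in diameter and 60 mm high with a bright band, standing upright. The point is its centre, half-way up (30 mm above its underside); z up. Its place is the cross mark at the mat's centre, 200 mm from hub and tub.
- cap_center (a point): Loose red grease cap, 50 mm in diameter, 30 mm high, dome upward: its side is straight for the lower 20 mm. The point is its centre, half-way up (15 mm above its underside); z up. Its place is the cross mark next to the tub, 100 mm from the tub's centre.
- spray_can_center (a point): Spray can with an orange label, 60 mm in diameter, 170 mm high, standing loose to the left of the work; a bystander. The point is its centre, half-way up; z up.
- wrench: Steel wrench lying loose on the bench beyond the mat; a bystander. Origin at its underside near its middle; x along its length.

How it is judged (in metres and radians):
At the end, for the whole second after the job is handed in: Big bearing flat on the hub within 10 mm of its axis; small bearing (next to hub), socket (middle) and cap (next to tub) on the mat, each within 15 mm of its cross mark along and across the row; nut flat on the small bearing within 10 mm of its axis; all within 0.1 rad of upright, at rest (horizontal distance between big_bearing_center and hub below 0.01 m and z of big_bearing_center in the frame of hub between 0.037 and 0.043 m and horizontal distance between small_bearing_center and hub between 0.085 and 0.115 m and horizontal distance between small_bearing_center and tub between 0.285 and 0.315 m and x of small_bearing_center in the frame of mat between -0.015 and 0.015 m and z of small_bearing_center in the frame of mat between 0.009 and 0.015 m and horizontal distance between nut_center and small_bearing_center below 0.01 m and z of nut_center in the frame of small_bearing_center between 0.018 and 0.024 m and horizontal distance between socket_center and hub between 0.185 and 0.215 m and horizontal distance between socket_center and tub between 0.185 and 0.215 m and x of socket_center in the frame of mat between -0.015 and 0.015 m and z of socket_center in the frame of mat between 0.03 and 0.036 m and horizontal distance between cap_center and hub between 0.285 and 0.315 m and horizontal distance between cap_center and tub between 0.085 and 0.115 m and x of cap_center in the frame of mat between -0.015 and 0.015 m and z of cap_center in the frame of mat between 0.015 and 0.021 m and angle between each of big_bearing_center, small_bearing_center, nut_center, socket_center, cap_center's own z axis and vertical below 0.1 rad and linear speed of each of big_bearing, small_bearing, nut, socket, cap below 0.02 m/s); the robot touches nothing.
It fails at once if the spray can is moved by more than 20 mm (distance of spray_can_center from where it was at the start of the episode above 0.02 m).
It fails at once if the wrench is moved by more than 20 mm (distance of wrench from where it was at the start of the episode above 0.02 m).
It also fails if it takes over 120 s, if anything falls off the work surface, if the arm or the gripper's body presses on something with over 40 N, if the wrist force passes 120 N, or if a joint passes its speed limit or range.

## Robot

A 7-joint arm with a two-finger parallel gripper is mounted at the origin on the work surface. World frame = base frame: x ahead of the robot, y to its left, z up, the work surface at z = 0. Lengths are in m, angles in degrees, forces in N, time in s.
With the tool pointing down it reaches from about 0.425 to 0.875 m from the base axis. Payload 4.7 kg.
Tool frame: the origin (TCP) lies at the very end of the fingers, on their centre line; the grasp point (between the pads) lies 19 mm behind it; z points along the fingers, y is the line along which they close (so a half turn about z gives the same grasp; the last joint's range is limited). The gripper opens to 87 mm and grips with 3 to 60 N. Pads are 19 mm wide; open, the fingers measure 117 mm over their backs; the gripper's body (75 mm by 190 mm) begins 51 mm behind the grasp point.
Start: joints at [-70.296, 18.392, -4.016, 83.108, 1.295, 78.541, -3.26], TCP at [0.211, 0.615, 0.223] pointing down, gripper open.
Joint ranges: [-163.93, 163.93], [-17.29, 119.83], [-79.2, 71.16], [3.27, 140.29], [-89.18, 269.18], [5.43, 117.66], [-154.24, 154.24]. Speed limits (degrees/s): [147.25, 147.25, 180, 180, 180, 180, 180].

## Interface

Orientations are given as [roll, pitch, yaw] about the fixed x, y, z axes, in that order (R = Rz(yaw) Ry(pitch) Rx(roll)).
In Python, from cell import get_obs, eyes, env gives the robot as it stands.
- The arm moves only by the tool servo_tool, never from a script. Its argument "series" is a list that holds one entry, the list of rows, each a list of 7 numbers: the shift along the tool's x, y, z in units of 300 mm (1.0 is 300 mm), then the turn, a rotation vector about the tool's x, y, z in units of pi rad (1.0 is pi rad), then the opening, from 0 (shut) to 1 (fully open). In form: [[[tx, ty, tz, wx, wy, wz, gripper], ...]]. A call has 1 to 12 rows; each row is the pose to reach, as a shift and turn from the pose commanded when the call began, along the tool's axes at that moment, turning the shorter way round; what a row does not reach only later rows make up. A row lasts 1/12 s, in which the tool goes at most 41.7 mm and 7.16 degrees, less where a joint would pass 70% of its speed; a pose out of reach is approached as far as the arm can. A call with a number of a shift or a turn outside -1 to 1 is refused whole. A call with a gripper value outside its range is refused whole. The fingers move at their own pace and stop on an object; "grip_force" is the grip in N (left out, the last holds). Time passes only in rows, so rows that repeat a pose let the fingers close. It gives the time, the measured TCP pose, the force, the opening and the grip force at its end, in the units of the state.
- get_obs(): the state, without advancing time (a new reading comes with each control period).
- eyes.read_camera(name): name is "side" or "top"; returns a dict with "frame" (384x512x3 uint8, red, green, blue), "depth" (384x512 float32, m along the optical axis (not along the pixel's ray), 0 where there is no reading), "fx", "fy", "cx", "cy" (pixels), "distortion" ([k1, k2, p1, p2, k3] as OpenCV has them; the pictures are not rectified), "origin" and "rotation" of the camera in the world. Camera axes: x right, y down, z forward; pixel columns grow to the right and rows downward; lengths in m; the calibration is good to about 2 mm. A picture is of the moment at which its call begins.
- env.sign_off(): hands the job in; it is judged then, once.
The state is a dict: "time_s": time; "qpos": joint angles; "joint_velocities": joint speeds; "effort": joint torques, N m; "tool_pos": TCP position; "tool_rot": TCP orientation; "force": force on the tool from outside, world axes, zero at the start; "wrist_torque": the same for the moment, N m; "grip_width": finger opening in m; "grasp_force": force on a finger pad.
Only numpy, scipy, OpenCV 4.12 (cv2) and the standard library are available. Lean on these libraries where they do the work, as an engineer would, in place of code of your own. Each camera call takes 0.05 s, during which the arm holds its last target. There are 200 camera calls.

## Working session

There is one attempt and no reset: what is moved stays moved. The work goes in short steps, Python scripts to look and compute and a tool call to move; the robot and the scene stay as the last step left them, time stands still between calls to the robot, and variables do not carry over. Pictures are saved under pics/ and viewed, at most 14 in all, crops included, and the job is handed in when it is done.

Besides the shell and the picture viewer there is one more tool, called after ">>>" as name(argument=value, ...), one argument or row to a line, values as JSON. servo_tool: Moves the arm, as the interface text tells. Shifts and turns lie within -1 to 1; 1 stands for 300 mm of shift or pi rad of turn. Its arguments: {"type":"object","properties":{"series":{"type":"array"},"grip_force":{"type":"number"}},"required":["series"]}

```bash
mkdir -p pics; ls
python3 - <<'E'
from cell import get_obs, eyes, env
import cv2, numpy as np
o=get_obs()
print({k:np.round(v,3).tolist() for k,v in o.items()})
for n in ("top","side"):
    c=eyes.read_camera(n)
    np.savez(f"{n}0.npz",**c)
    cv2.imwrite(f"pics/{n}0.png",c["frame"][:,:,::-1])
    print(n,c["fx"],c["fy"],c["cx"],c["cy"],c["distortion"],c["origin"],np.round(c["rotation"],3).tolist(),(c["depth"]>0).mean())
E
```

```text
pics
{'time_s': 0.0, 'qpos': [-70.295, 18.44, -4.014, 83.175, 1.296, 78.541, -3.26], 'joint_velocities': [-0.012, 0.055, -0.089, 0.007, -0.035, -0.088, -0.014], 'effort': [0.0, -49.13, -0.404, -31.252, -0.064, 0.044, 0.0], 'tool_pos': [0.21, 0.614, 0.221], 'tool_rot': [-179.889, 0.007, 161.104], 'force': [0.434, 0.06, -0.508], 'wrist_torque': [-0.002, 0.009, -0.031], 'grasp_force': 0.0, 'grip_width': 0.087}
top 440.8252459997645 440.8252459997645 253.46500815743892 192.20382932204072 [-0.12416929  0.          0.          0.          0.        ] [0.45144841 0.08765712 1.27706268] [-172.23, -0.285, -88.409] 0.99627685546875
side 422.2836658030446 422.2836658030446 254.8295011530482 191.03396870088199 [-0.13104172  0.          0.          0.          0.        ] [ 0.42170616 -0.77219373  0.78157447] [-129.836, 0.553, -13.053] 0.996002197265625
```

View pics/top0.png

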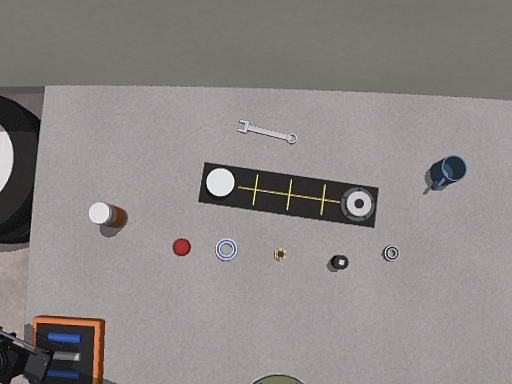

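View pics/side0.png

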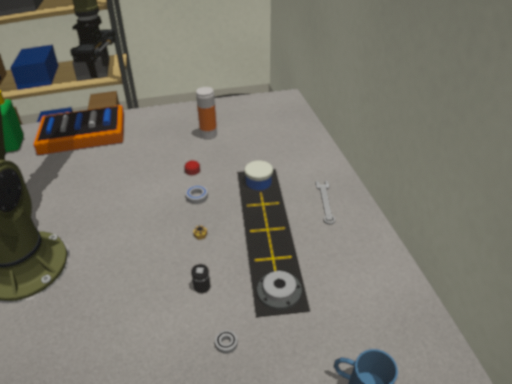

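The top view shows: tub (220,183), hub (358,203), crosses (256,189), (290,194), (324,199), cap (181,247), big bearing (227,249), nut (280,254), socket (340,262), small bearing (391,253), can (103,214), wrench (268,132). The side view agrees. Next I'll measure the positions.

```bash
cat > h.py <<'E'
import numpy as np, cv2
from scipy.spatial.transform import Rotation as R
from cell import get_obs, eyes, env
def rays(c,uv):
    K=np.array([[c["fx"],0,c["cx"]],[0,c["fy"],c["cy"]],[0,0,1.]])
    p=cv2.undistortPoints(np.array(uv,float).reshape(-1,1,2),K,np.array(c["distortion"])).reshape(-1,2)
    d=np.c_[p,np.ones(len(p))]
    r=np.array(c["rotation"])
    M=r if r.shape==(3,3) else R.from_euler("xyz",r,degrees=True).as_matrix()
    return d@M.T, np.array(c["origin"])
def plane(c,uv,z):
    d,o=rays(c,uv); return o+d*((z-o[2])/d[:,2])[:,None]
def cloud(c):
    v,u=np.mgrid[0:384,0:512]; d,o=rays(c,np.c_[u.ravel(),v.ravel()])
    return (o+d*c["depth"].reshape(-1,1)).reshape(384,512,3)
# name: (top z on bench, radius)
H={"cap":(.030,.025),"big":(.020,.032),"nut":(.024,.0135),"socket":(.060,.020),"small":(.018,.023),"hub":(.033,.036),"tub":(.053,.040)}
E
cat > m.py <<'E'
from h import *
P={"top":dict(cap=(181,247),big=(227,249),nut=(280,254),socket=(340,262),small=(391,253),hub=(358,203),tub=(220,183)),
"side":dict(cap=(192,167),big=(197,193),nut=(200,232),socket=(201,272),small=(226,341),hub=(281,287),tub=(259,168))}
for n in P:
    c=dict(np.load(n+"0.npz")); X=cloud(c); hsv=cv2.cvtColor(c["frame"],cv2.COLOR_RGB2HSV)
    print(n,"bench z",np.median(X[270:300,150:380,2]))
    for k,(u,v) in P[n].items():
        s=26; sl=np.s_[v-s:v+s,u-s:u+s]; x=X[sl]; z=H[k][0]
        m=np.abs(x[...,2]-z)<.007 if k!="cap" else x[...,2]>.008
        vv,uu=np.nonzero(m); uv=np.c_[uu+u-s,vv+v-s]
        # keep component near seed
        w=plane(c,uv,z); g=np.linalg.norm(w[:,:2]-plane(c,[(u,v)],z)[0,:2],axis=1)<H[k][1]+.015
        w=w[g]; (cx,cy),r=cv2.minEnclosingCircle(w[:,:2].astype(np.float32))
        q=x[m][g]
        print(k,len(w),"mean",w.mean(0).round(4)[:2],"circ",round(cx,4),round(cy,4),round(r,4),"zmed",np.median(q[:,2]).round(4),"zmax",q[:,2].max().round(4))
    y=cv2.inRange(hsv,(22,120,120),(35,255,255)); 
    y[:, :200]=0
    if n=="top": y[235:]=0
    a=plane(c,np.argwhere(y)[:,::-1],.003)[:,:2]; print("yellow",len(a),a.mean(0))
E
python3 m.py
python3 - <<'E'
import cv2,numpy as np
f=np.load("top0.npz")["frame"][150:280,160:420,::-1]
cv2.imwrite("pics/topcrop.png",cv2.resize(f,None,fx=3,fy=3,interpolation=cv2.INTER_CUBIC))
E
```

```text
top bench z 0.0008570808665903096
cap 258 mean [0.4622 0.2867] circ 0.4608 0.2789 0.0334 zmed 0.0285 zmax 1.2771
big 274 mean [0.4595 0.1589] circ 0.458 0.1592 0.032 zmed 0.0208 zmax 0.0269
nut 89 mean [0.4494 0.0061] circ 0.4486 0.0064 0.0166 zmed 0.0229 zmax 0.0301
socket 170 mean [ 0.4316 -0.1582] circ 0.4313 -0.1577 0.021 zmed 0.0604 zmax 0.0665
small 171 mean [ 0.4592 -0.3157] circ 0.4583 -0.3156 0.024 zmed 0.0181 zmax 0.0244
hub 495 mean [ 0.5963 -0.2141] circ 0.5958 -0.2143 0.0375 zmed 0.0331 zmax 0.0397
tub 627 mean [0.644  0.1811] circ 0.6443 0.1815 0.0404 zmed 0.0538 zmax 0.0599
yellow 321 [ 0.62174664 -0.02191813]
side bench z -4.6924830474137647e-05
cap 162 mean [0.4601 0.2635] circ 0.4581 0.2629 0.032 zmed 0.0235 zmax 0.7816
big 208 mean [0.4581 0.1497] circ 0.4579 0.1503 0.033 zmed 0.0175 zmax 0.0215
nut 88 mean [ 0.4493 -0.001 ] circ 0.4482 -0.0021 0.0184 zmed 0.0233 zmax 0.027
socket 225 mean [ 0.4313 -0.166 ] circ 0.431 -0.1661 0.022 zmed 0.0589 zmax 0.0623
small 332 mean [ 0.4593 -0.3206] circ 0.4589 -0.3205 0.0246 zmed 0.0171 zmax 0.0216
hub 720 mean [ 0.5963 -0.2211] circ 0.5967 -0.2208 0.0385 zmed 0.032 zmax 0.0362
tub 386 mean [0.6426 0.172 ] circ 0.6417 0.1725 0.0427 zmed 0.0507 zmax 0.0543
yellow 338 [ 0.61509793 -0.03877566]
```

View pics/topcrop.png

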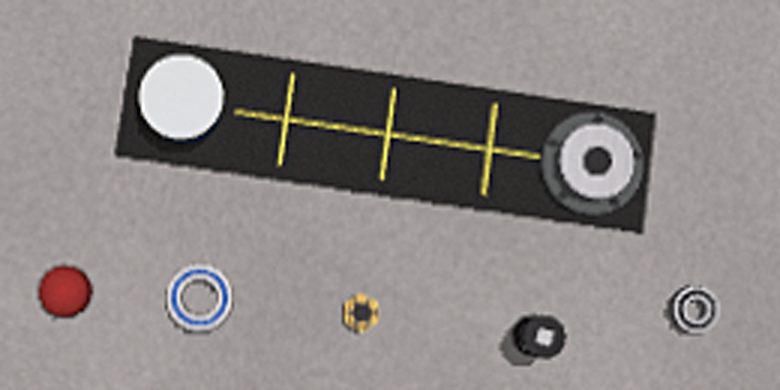

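Run:
```python
from h import *
T=dict(np.load("top0.npz")); S=dict(np.load("side0.npz"))
print(plane(T,[(255.7,189.3),(289.7,195),(323.3,200)],.003).round(4))
print(plane(S,[(263,204),(268,229),(273,258)],.003).round(4))
# hub bore & wrench/cap colours
for n,c,u,v in(("T",T,181,247),("S",S,192,167)):
    hsv=cv2.cvtColor(c["frame"],cv2.COLOR_RGB2HSV)
    m=((hsv[...,0]<8)|(hsv[...,0]>172))&(hsv[...,1]>140)
    m[:,:u-20]=0;m[:,u+20:]=0;m[:v-20]=0;m[v+20:]=0
    a=np.argwhere(m)[:,::-1]; print(n,"cap",len(a),a.mean(0),plane(c,[a.mean(0)],.015).round(4))
for n,c in (("T",T),("S",S)):
    hsv=cv2.cvtColor(c["frame"],cv2.COLOR_RGB2HSV)
    w=(hsv[...,2]>200)&(hsv[...,1]<40)
    k,l,st,ce=cv2.connectedComponentsWithStats(w.astype(np.uint8))
    for i in range(1,k):
        if st[i,4]>60: print(n,st[i].tolist(),ce[i].round(1),plane(c,[ce[i]],.053).round(4)[0])
```

```text
[[ 0.6341  0.0799  0.003 ]
 [ 0.6202 -0.0198  0.003 ]
 [ 0.6082 -0.1184  0.003 ]]
[[ 0.6345  0.0786  0.003 ]
 [ 0.6237 -0.0195  0.003 ]
 [ 0.6108 -0.1186  0.003 ]]
T cap 223 [181.20627803 246.64573991] [[0.4611 0.288  0.015 ]]
S cap 140 [191.97857143 166.92857143] [[0.4612 0.2825 0.015 ]]
T [0, 132, 13, 59, 568] [  4.9 158.1] [0.6993 0.8235 0.053 ]
T [207, 169, 27, 27, 589] [219.9 181.9] [0.6452 0.1813 0.053 ]
T [348, 192, 22, 23, 183] [356. 204.] [ 0.5934 -0.2033  0.053 ]
T [89, 203, 20, 20, 331] [ 98.6 212.5] [0.5483 0.522  0.053 ]
```

Both cameras agree on the crosses to 2–4 mm, and the hub–tub distance comes out at 398 mm against the expected 400. I'll work with the fingers closing across the row (yaw 83°) and start with the cap.

>>> servo_tool(
  series=[
    [[-0.57,-0.38,0.117,0,0,0.433,1],[-0.57,-0.38,0.117,0,0,0.433,1],[-0.57,-0.38,0.117,0,0,0.433,1],[-0.57,-0.38,0.117,0,0,0.433,1],[-0.57,-0.38,0.117,0,0,0.433,1],[-0.57,-0.38,0.117,0,0,0.433,1],[-0.57,-0.38,0.117,0,0,0.433,1],[-0.57,-0.38,0.117,0,0,0.433,1],[-0.57,-0.38,0.117,0,0,0.433,1],[-0.57,-0.38,0.117,0,0,0.433,1],[-0.57,-0.38,0.117,0,0,0.433,1],[-0.57,-0.38,0.117,0,0,0.433,1]],
  ],
  grip_force=20,
)

```text
time_s: 1.1
tool_pos: [0.3352, 0.4514, 0.187]
tool_rot: [-180.0, 0.0, 83.0]
force: [-0.3, -0.5, -1.1]
grip_width: 0.0871
grasp_force: 0.0
```

```bash
cat > g.py <<'E'
import sys
from h import *
# g.py x y z [yaw] ... : tool-frame units from the present pose
a=[float(v) for v in sys.argv[1:]]
o=get_obs(); M=R.from_euler("xyz",o["tool_rot"],degrees=True); p=np.array(o["tool_pos"])
print("t",round(float(o["time_s"]),2),"pos",p.round(4),"rot",np.round(o["tool_rot"],1),"F",np.round(o["force"],1),"w",o["grip_width"],"q",np.round(o["qpos"],0))
for i in range(0,len(a),4):
    T=R.from_euler("xyz",[180,0,a[i+3]],degrees=True)
    print(np.round(M.inv().apply(np.array(a[i:i+3])-p)/.3,4),np.round((M.inv()*T).as_rotvec()/np.pi,4))
E
python3 g.py .461 .287 .1 83
python3 - <<'E'
from h import *
c=eyes.read_camera("top"); cv2.imwrite("pics/t1.png",cv2.resize(c["frame"][220:290,140:420,::-1],None,fx=2.8,fy=2.8,interpolation=cv2.INTER_CUBIC))
E
```

```text
t 1.1 pos [0.3352 0.4514 0.187 ] rot [-180.    0.   83.] F [-0.3 -0.5 -1.1] w 0.08712880734139122 q [-64.   9.   9.  99.  -1.  72. -62.]
[-0.4927  0.4829  0.2903] [-0.0001  0.0003  0.    ]
```

>>> servo_tool(
  series=[
    [[-0.493,0.483,0.29,0,0,0,1],[-0.493,0.483,0.29,0,0,0,1],[-0.493,0.483,0.29,0,0,0,1],[-0.493,0.483,0.29,0,0,0,1],[-0.493,0.483,0.29,0,0,0,1],[-0.493,0.483,0.29,0,0,0,1],[-0.493,0.483,0.29,0,0,0,1],[-0.493,0.483,0.4,0,0,0,1],[-0.493,0.483,0.5,0,0,0,1],[-0.493,0.483,0.57,0,0,0,1],[-0.493,0.483,0.6,0,0,0,1],[-0.493,0.483,0.6,0,0,0,1]],
  ],
)

```text
time_s: 2.15
tool_pos: [0.4596, 0.2876, 0.0055]
tool_rot: [-179.8, 0.2, 83.3]
force: [-0.7, -0.6, 0.4]
grip_width: 0.0871
grasp_force: 0.0
```

```bash
python3 g.py .461 .287 .004 83
python3 - <<'E'
from h import *
c=eyes.read_camera("side"); a=cv2.resize(c["frame"][130:260,140:280,::-1],None,fx=2.8,fy=2.8,interpolation=cv2.INTER_CUBIC)
b=cv2.imread("pics/t1.png"); b=b[:,:392] if 0 else b
d=np.zeros((a.shape[0]+b.shape[0],max(a.shape[1],b.shape[1]),3),np.uint8); d[:a.shape[0],:a.shape[1]]=a; d[a.shape[0]:,:b.shape[1]]=b
cv2.imwrite("pics/s1.png",d)
E
```

```text
t 2.15 pos [0.4596 0.2876 0.0055] rot [-179.8    0.2   83.3] F [-0.7 -0.6  0.4] w 0.08714908461391244 q [-49.  18.  16. 111.  -6.  52. -36.]
[-0.0013  0.0049  0.0049] [-0.0011  0.0009  0.0019]
```

View pics/s1.png

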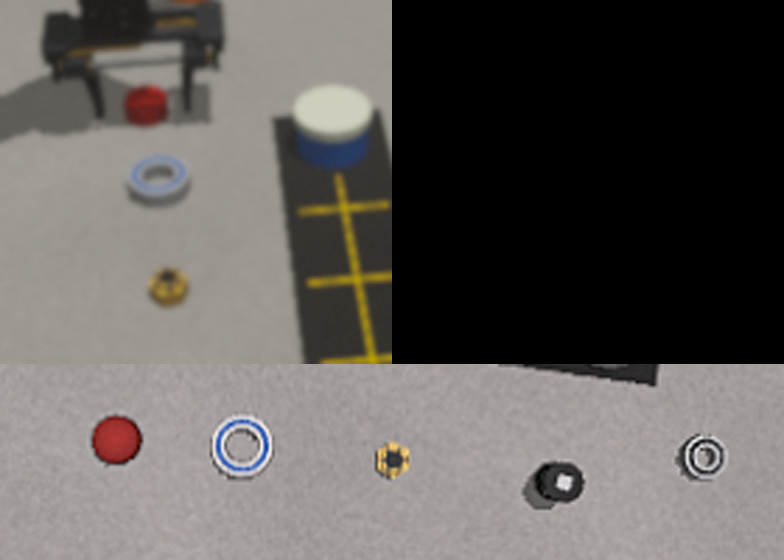

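The cap at crop (147,105) sits between the fingertips (98,115) and (188,112). Closing.

>>> servo_tool(
  series=[
    [[0,0.003,0.003,0,0,0,0],[0,0.003,0.003,0,0,0,0],[0,0.003,0.003,0,0,0,0],[0,0.003,0.003,0,0,0,0],[0,0.003,0.003,0,0,0,0],[0,0.003,0.003,0,0,0,0],[0,0.003,0.003,0,0,0,0],[0,0.003,0.003,0,0,0,0],[0,0,-0.07,0,0,0,0],[0,0,-0.15,0,0,0,0],[0,0,-0.25,0,0,0,0],[0,0,-0.25,0,0,0,0]],
  ],
)

```text
time_s: 3.2
tool_pos: [0.465, 0.2897, 0.0879]
tool_rot: [179.6, -0.4, 83.2]
force: [0.7, 0.2, 0.1]
grip_width: 0.049
grasp_force: 20.0
```

```bash
python3 g.py .634 .081 .08 83
python3 - <<'E'
from h import *
c=eyes.read_camera("side"); hsv=cv2.cvtColor(c["frame"],cv2.COLOR_RGB2HSV)
m=((hsv[...,0]<8)|(hsv[...,0]>172))&(hsv[...,1]>140)
m[:130]=0;m[210:]=0;m[:,:160]=0;m[:,240:]=0
a=np.argwhere(m)[:,::-1]; z=get_obs()["tool_pos"][2]+.011; print(len(a),a.mean(0),plane(c,[a.mean(0)],z))
E
```

```text
t 3.2 pos [0.465  0.2897 0.0879] rot [179.6  -0.4  83.2] F [0.7 0.2 0.1] w 0.049008099046920356 q [-50.  12.  17. 108.  -4.  60. -38.]
[-0.6238  0.6422  0.0265] [ 0.0021 -0.0021  0.0008]
151 [189.2781457 144.7615894] [[0.46147796 0.28160948 0.09667342]]
```

>>> servo_tool(
  series=[
    [[-0.1,0.1,0,0,0,0,0],[-0.2,0.205,0,0,0,0,0],[-0.3,0.31,0,0,0,0,0],[-0.4,0.41,0,0,0,0,0],[-0.5,0.51,0,0,0,0,0],[-0.58,0.6,0,0,0,0,0],[-0.624,0.642,0.03,0,0,0,0],[-0.624,0.642,0.1,0,0,0,0],[-0.624,0.642,0.17,0,0,0,0],[-0.624,0.642,0.22,0,0,0,0],[-0.624,0.642,0.235,0,0,0,0],[-0.624,0.642,0.235,0,0,0,0]],
  ],
)

```text
time_s: 4.25
tool_pos: [0.6291, 0.0782, 0.0103]
tool_rot: [-179.8, 0.1, 83.1]
force: [-0.2, -0.5, -1.4]
grip_width: 0.0494
grasp_force: 20.0
```

```bash
python3 g.py .634 .081 .0085 83
```

```text
t 4.25 pos [0.6291 0.0782 0.0103] rot [-1.798e+02  1.000e-01  8.310e+01] F [-0.2 -0.5 -1.4] w 0.04937057996262943 q [-28.  28.  23.  98. -13.  56.  -7.]
[0.0111 0.015  0.0058] [-0.0011  0.0004  0.0008]
```

```bash
cat > cmd.txt <<'E'
-0.57 -0.38 0.117 0.433
-0.493 0.483 0.6 0
0 0 -0.25 0
-0.624 0.642 0.235 0
E
cat > g.py <<'E'
import sys
from h import *
# g.py "x y z wz of last call" (or -) then x y z yaw targets -> tool-frame units from the commanded pose
if sys.argv[1]!="-": open("cmd.txt","a").write(sys.argv[1]+"\n")
p=np.array([.211,.615,.223]); yaw=161.1
for l in np.loadtxt("cmd.txt",ndmin=2):
    p=p+R.from_euler("xyz",[180,0,yaw],degrees=True).apply(l[:3]*.3); yaw-=l[3]*180
o=get_obs(); M=R.from_euler("xyz",[180,0,yaw],degrees=True)
print("cmd",p.round(4),round(yaw,2),"| t",round(float(o["time_s"]),2),"pos",np.round(o["tool_pos"],4),"rot",np.round(o["tool_rot"],1),"F",np.round(o["force"],1),"w",np.round(o["grip_width"],4),"q",np.round(o["qpos"],0).tolist())
a=[float(v) for v in sys.argv[2:]]
for i in range(0,len(a),4):
    print(np.round(M.inv().apply(np.array(a[i:i+3])-p)/.3,4),"wz",round((yaw-a[i+3])/180,4))
E
python3 g.py - .634 .081 .0085 83
```

```text
cmd [0.631  0.0788 0.0124] 83.16 | t 4.25 pos [0.6291 0.0782 0.0103] rot [-1.798e+02  1.000e-01  8.310e+01] F [-0.2 -0.5 -1.4] w 0.0494 q [-28.0, 28.0, 23.0, 98.0, -13.0, 56.0, -7.0]
[0.0083 0.0089 0.013 ] wz 0.0009
```

>>> servo_tool(
  series=[
    [[0.01,0.012,0,0,0,0,0],[0.01,0.012,0.007,0,0,0,0],[0.01,0.012,0.007,0,0,0,0],[0.01,0.012,0.007,0,0,0,0],[0.01,0.012,0.007,0,0,0,0.75],[0.01,0.012,0.007,0,0,0,0.75],[0.01,0.012,0.007,0,0,0,0.75],[0.01,0.012,0.007,0,0,0,0.75],[0.01,0.012,-0.05,0,0,0,0.75],[0.01,0.012,-0.15,0,0,0,0.75],[0.01,0.012,-0.25,0,0,0,1],[0.01,0.012,-0.25,0,0,0,1]],
  ],
)

```text
time_s: 5.25
tool_pos: [0.6388, 0.0816, 0.0937]
tool_rot: [179.4, -0.2, 83.1]
force: [1.5, -0.3, 1.1]
grip_width: 0.0719
grasp_force: 0.0
```

```bash
python3 g.py "0.01 0.012 -0.25 0" .46 .1585 .0875 83 .46 .1585 .0065 83
```

```text
cmd [0.635  0.0814 0.0874] 83.16 | t 5.25 pos [0.6388 0.0816 0.0937] rot [179.4  -0.2  83.1] F [ 1.5 -0.3  1.1] w 0.0719 q [-29.0, 23.0, 25.0, 94.0, -11.0, 64.0, -9.0]
[ 1.857e-01 -6.097e-01 -3.000e-04] wz 0.0009
[ 0.1857 -0.6097  0.2697] wz 0.0009
```

>>> servo_tool(
  series=[
    [[0.1,-0.12,0,0,0,0,1],[0.186,-0.24,0,0,0,0,1],[0.186,-0.36,0,0,0,0,1],[0.186,-0.48,0,0,0,0,1],[0.186,-0.57,0,0,0,0,1],[0.186,-0.607,0,0,0,0,1],[0.186,-0.607,0.05,0,0,0,1],[0.186,-0.607,0.13,0,0,0,1],[0.186,-0.607,0.2,0,0,0,1],[0.186,-0.607,0.25,0,0,0,1],[0.186,-0.607,0.268,0,0,0,1],[0.186,-0.607,0.268,0,0,0,1]],
  ],
)

```text
time_s: 6.25
tool_pos: [0.4601, 0.1577, 0.0055]
tool_rot: [-179.9, 0.1, 83.1]
force: [-0.7, -0.0, -0.2]
grip_width: 0.087
grasp_force: 0.0
```

>>> servo_tool(
  series=[
    [[0,0,0,0,0,0,0.9],[0,0,0,0,0,0,0.7],[0,0,0,0,0,0,0],[0,0,0,0,0,0,0],[0,0,0,0,0,0,0],[0,0,0,0,0,0,0],[0,0,0,0,0,0,0],[0,0,-0.04,0,0,0,0],[0,0,-0.12,0,0,0,0],[0,0,-0.22,0,0,0,0],[0,0,-0.3,0,0,0,0],[0,0,-0.3,0,0,0,0]],
  ],
  grip_force=25,
)

```text
time_s: 7.25
tool_pos: [0.4633, 0.1597, 0.1009]
tool_rot: [179.6, -0.3, 83.2]
force: [1.4, -0.2, -1.0]
grip_width: 0.0634
grasp_force: 25.0
```

```bash
python3 g.py "0.186 -0.607 0.268 0
0 0 -0.3 0" .597 -.2155 .097 83 .597 -.2155 .0435 83
python3 - <<'E'
from h import *
for n in("side","top"):
    c=eyes.read_camera(n); cv2.imwrite(f"pics/b_{n}.png",c["frame"][:,:,::-1])
a=cv2.imread("pics/b_side.png")[120:270,130:310];b=cv2.imread("pics/b_top.png")[150:300,160:400]
cv2.imwrite("pics/b.png",cv2.resize(np.hstack([a,b]),None,fx=1.9,fy=1.9,interpolation=cv2.INTER_CUBIC))
E
```

```text
cmd [0.4608 0.1585 0.097 ] 83.16 | t 7.25 pos [0.4633 0.1597 0.1009] rot [179.6  -0.3  83.2] F [ 1.4 -0.2 -1. ] w 0.0634 q [-43.0, 4.0, 22.0, 115.0, -2.0, 61.0, -27.0]
[-1.1837  0.5992  0.    ] wz 0.0009
[-1.1837  0.5992  0.1783] wz 0.0009
```

View pics/b.png

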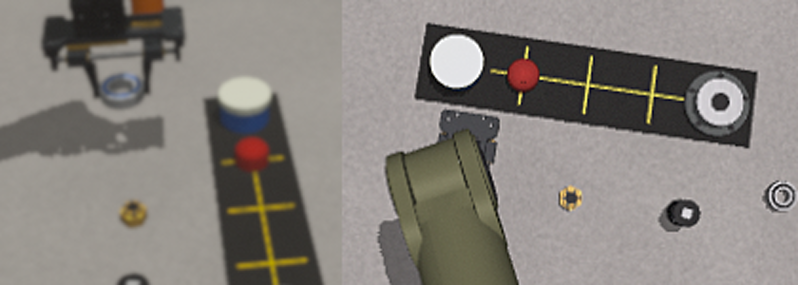

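The cap is on its cross (picture 523,75) and the big bearing is held level. Next I'll carry it to the hub.

>>> servo_tool(
  series=[
    [[-0.1,0.05,0,0,0,0,0],[-0.2,0.1,0,0,0,0,0],[-0.3,0.15,0,0,0,0,0],[-0.4,0.2,0,0,0,0,0],[-0.5,0.25,0,0,0,0,0],[-0.6,0.3,0,0,0,0,0],[-0.7,0.36,0,0,0,0,0],[-0.8,0.42,0,0,0,0,0],[-0.9,0.48,0,0,0,0,0],[-0.96,0.54,0,0,0,0,0],[-0.98,0.59,0,0,0,0,0],[-0.984,0.599,0,0,0,0,0]],
  ],
)

```text
time_s: 8.35
tool_pos: [0.6036, -0.1589, 0.094]
tool_rot: [-179.9, 0.1, 83.0]
force: [-0.1, -0.2, -0.7]
grip_width: 0.0633
grasp_force: 25.0
```

>>> servo_tool(
  series=[
    [[-0.1,0,0,0,0,0,0],[-0.17,0,0,0,0,0,0],[-0.2,0,0,0,0,0,0],[-0.2,0,0,0,0,0,0],[-0.2,0,0,0,0,0,0],[-0.2,0,0.05,0,0,0,0],[-0.2,0,0.1,0,0,0,0],[-0.2,0,0.15,0,0,0,0],[-0.2,0,0.17,0,0,0,0],[-0.2,0,0.17,0,0,0,0],[-0.2,0,0.17,0,0,0,0],[-0.2,0,0.17,0,0,0,0]],
  ],
)

```text
time_s: 9.35
tool_pos: [0.5974, -0.215, 0.0465]
tool_rot: [179.9, -0.0, 83.2]
force: [0.9, -0.6, -1.9]
grip_width: 0.0637
grasp_force: 25.0
```

```bash
python3 g.py "-0.984 0.599 0 0
-.2 0 .17 0" .597 -.2155 .041 83
python3 - <<'E'
from h import *
for n in("side","top"):
    c=eyes.read_camera(n); cv2.imwrite(f"pics/c_{n}.png",c["frame"][:,:,::-1])
a=cv2.imread("pics/c_side.png")[220:330,230:340];b=cv2.imread("pics/c_top.png")[150:260,300:420]
cv2.imwrite("pics/c.png",cv2.resize(np.hstack([a,b]),None,fx=3,fy=3,interpolation=cv2.INTER_CUBIC))
E
```

```text
cmd [ 0.5969 -0.2156  0.046 ] 83.16 | t 9.35 pos [ 0.5974 -0.215   0.0465] rot [179.9  -0.   83.2] F [ 0.9 -0.6 -1.9] w 0.0637 q [-10.0, 27.0, 34.0, 97.0, -17.0, 60.0, 24.0]
[0.0003 0.0002 0.0167] wz 0.0009
```

View pics/c.png

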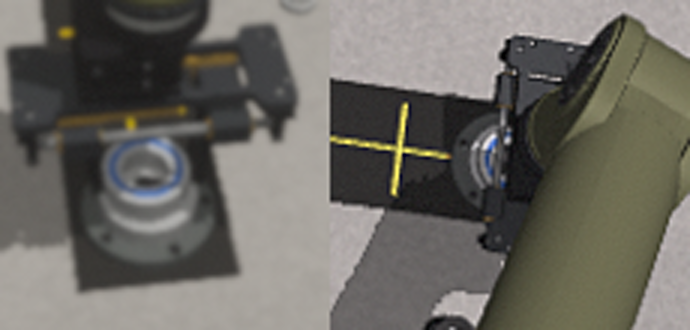

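Side view: the bearing (145,167) sits over the boss (148,200), a few mm above it. Lowering.

>>> servo_tool(
  series=[
    [[0,0,0.01,0,0,0,0],[0,0,0.016,0,0,0,0],[0,0,0.02,0,0,0,0],[0,0,0.022,0,0,0,0],[0,0,0.024,0,0,0,0],[0,0,0.024,0,0,0,0]],
  ],
)

```text
time_s: 9.95
tool_pos: [0.5967, -0.2156, 0.0403]
tool_rot: [180.0, -0.1, 83.2]
force: [-4.5, 1.7, 9.6]
grip_width: 0.0633
grasp_force: 25.0
```

>>> servo_tool(
  series=[
    [[0,0,-0.004,0,0,0,0.9],[0,0,-0.004,0,0,0,0.9],[0,0,-0.004,0,0,0,0.9],[0,0,-0.004,0,0,0,0.9],[0,0,-0.004,0,0,0,0.9],[0,0,-0.08,0,0,0,0.9],[0,0,-0.18,0,0,0,0.9],[0,0,-0.24,0,0,0,0.9]],
  ],
)

```text
time_s: 10.62
tool_pos: [0.5972, -0.2161, 0.1124]
tool_rot: [179.9, 0.0, 83.1]
force: [1.2, -1.5, 0.1]
grip_width: 0.0784
grasp_force: 0.0
```

```bash
python3 g.py "0 0 .024 0
0 0 -.24 0" .461 -.316 .11 83 .461 -.316 .0065 83
```

```text
cmd [ 0.5969 -0.2156  0.1108] 83.16 | t 10.62 pos [ 0.5972 -0.2161  0.1124] rot [179.9   0.   83.1] F [ 1.2 -1.5  0.1] w 0.0784 q [-11.0, 23.0, 36.0, 94.0, -15.0, 67.0, 22.0]
[-0.3863 -0.41    0.0027] wz 0.0009
[-0.3863 -0.41    0.3477] wz 0.0009
```

>>> servo_tool(
  series=[
    [[-0.1,-0.1,0,0,0,0,1],[-0.2,-0.2,0,0,0,0,1],[-0.28,-0.3,0,0,0,0,1],[-0.35,-0.38,0,0,0,0,1],[-0.389,-0.41,0,0,0,0,1],[-0.389,-0.41,0,0,0,0,1],[-0.389,-0.41,0.1,0,0,0,1],[-0.389,-0.41,0.2,0,0,0,1],[-0.389,-0.41,0.28,0,0,0,1],[-0.389,-0.41,0.33,0,0,0,1],[-0.389,-0.41,0.347,0,0,0,1],[-0.389,-0.41,0.347,0,0,0,1]],
  ],
)

```text
time_s: 11.62
tool_pos: [0.4609, -0.3152, 0.0047]
tool_rot: [-179.9, -0.1, 83.3]
force: [0.2, -0.6, 0.7]
grip_width: 0.0871
grasp_force: 0.0
```

```bash
python3 g.py "-.389 -.41 .347 0" .461 -.317 .0065 83
python3 - <<'E'
from h import *
for n in("side","top"):
    c=eyes.read_camera(n); cv2.imwrite(f"pics/d_{n}.png",c["frame"][:,:,::-1])
a=cv2.imread("pics/d_side.png")[230:384,170:340];b=cv2.imread("pics/d_top.png")[150:304,300:430]
cv2.imwrite("pics/d.png",cv2.resize(np.hstack([a,b]),None,fx=2.6,fy=2.6,interpolation=cv2.INTER_CUBIC))
E
```

```text
cmd [ 0.4609 -0.3168  0.0067] 83.16 | t 11.62 pos [ 0.4609 -0.3152  0.0047] rot [-1.799e+02 -1.000e-01  8.330e+01] F [ 0.2 -0.6  0.7] w 0.0871 q [-0.0, 23.0, 38.0, 110.0, -17.0, 53.0, 39.0]
[-0.0006  0.0004  0.0007] wz 0.0009
```

View pics/d.png

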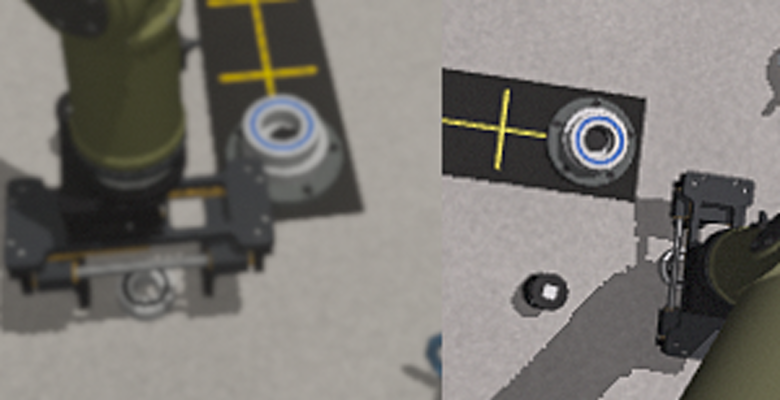

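The big bearing shows on the boss, and the small bearing at (147,290) is centred between the fingertips (85,300) and (205,295). Grasping it.

>>> servo_tool(
  series=[
    [[0,0,0,0,0,0,0.7],[0,0,0,0,0,0,0],[0,0,0,0,0,0,0],[0,0,0,0,0,0,0],[0,0,0,0,0,0,0],[0,0,0,0,0,0,0],[0,0,0,0,0,0,0],[0,0,0,0,0,0,0],[0,0,-0.05,0,0,0,0],[0,0,-0.15,0,0,0,0],[0,0,-0.26,0,0,0,0],[0,0,-0.31,0,0,0,0]],
  ],
)

```text
time_s: 12.72
tool_pos: [0.4616, -0.318, 0.1025]
tool_rot: [179.8, 0.1, 83.1]
force: [1.4, -1.2, -0.8]
grip_width: 0.0453
grasp_force: 25.0
```

```bash
python3 g.py "0 0 -.31 0" .61 -.117 .0997 83 .61 -.117 .016 83
```

```text
cmd [ 0.4609 -0.3168  0.0997] 83.16 | t 12.72 pos [ 0.4616 -0.318   0.1025] rot [1.798e+02 1.000e-01 8.310e+01] F [ 1.4 -1.2 -0.8] w 0.0453 q [-4.0, 15.0, 41.0, 106.0, -11.0, 63.0, 34.0]
[0.7205 0.4141 0.    ] wz 0.0009
[0.7205 0.4141 0.279 ] wz 0.0009
```

>>> servo_tool(
  series=[
    [[0.1,0.06,0,0,0,0,0],[0.2,0.12,0,0,0,0,0],[0.3,0.18,0,0,0,0,0],[0.4,0.24,0,0,0,0,0],[0.5,0.3,0,0,0,0,0],[0.6,0.35,0,0,0,0,0],[0.68,0.39,0,0,0,0,0],[0.72,0.414,0,0,0,0,0],[0.72,0.414,0.09,0,0,0,0],[0.72,0.414,0.18,0,0,0,0],[0.72,0.414,0.25,0,0,0,0],[0.72,0.414,0.279,0,0,0,0]],
  ],
)

```text
time_s: 13.72
tool_pos: [0.6065, -0.1178, 0.012]
tool_rot: [-179.7, 0.1, 83.1]
force: [-0.9, -1.1, -1.4]
grip_width: 0.0454
grasp_force: 25.0
```

>>> servo_tool(
  series=[
    [[0,0,0,0,0,0,0],[0,0,0.008,0,0,0,0],[0,0,0.014,0,0,0,0],[0,0,0.018,0,0,0,0],[0,0,0.02,0,0,0,0],[0,0,0.02,0,0,0,0]],
  ],
)

```text
time_s: 14.22
tool_pos: [0.6101, -0.1172, 0.0103]
tool_rot: [179.9, -0.0, 83.2]
force: [-0.7, 0.2, -1.2]
grip_width: 0.0453
grasp_force: 25.0
```

```bash
python3 g.py "0.72 0.414 0.279 0
0 0 .02 0" .61 -.117 .01 83
```

```text
cmd [ 0.61   -0.1171  0.01  ] 83.16 | t 14.22 pos [ 0.6101 -0.1172  0.0103] rot [179.9  -0.   83.2] F [-0.7  0.2 -1.2] w 0.0453 q [-17.0, 28.0, 32.0, 101.0, -17.0, 56.0, 15.0]
[0.0005 0.0001 0.    ] wz 0.0009
```

>>> servo_tool(
  series=[
    [[0,0,0.003,0,0,0,0],[0,0,0.003,0,0,0,0],[0,0,0.003,0,0,0,0.75],[0,0,0.003,0,0,0,0.75],[0,0,0.003,0,0,0,0.75],[0,0,0.003,0,0,0,0.75],[0,0,0.003,0,0,0,0.75],[0,0,-0.06,0,0,0,0.75],[0,0,-0.16,0,0,0,0.75],[0,0,-0.26,0,0,0,0.75],[0,0,-0.3,0,0,0,0.75],[0,0,-0.3,0,0,0,0.75]],
  ],
)

```text
time_s: 15.22
tool_pos: [0.6121, -0.1177, 0.1033]
tool_rot: [179.6, -0.0, 83.2]
force: [0.9, -0.8, -0.7]
grip_width: 0.0653
grasp_force: 0.0
```

```bash
python3 g.py "0 0 -.3 0" .449 .0055 .1 83
python3 - <<'E'
from h import *
T=dict(np.load("top0.npz")); f=T["frame"][236:272,262:298,::-1]
cv2.imwrite("pics/nut.png",cv2.resize(f,None,fx=12,fy=12,interpolation=cv2.INTER_CUBIC))
E
```

```text
cmd [ 0.61   -0.1171  0.1   ] 83.16 | t 15.22 pos [ 0.6121 -0.1177  0.1033] rot [179.6  -0.   83.2] F [ 0.9 -0.8 -0.7] w 0.0653 q [-19.0, 22.0, 34.0, 97.0, -13.0, 65.0, 12.0]
[ 0.342  -0.5814  0.    ] wz 0.0009
```

View pics/nut.png

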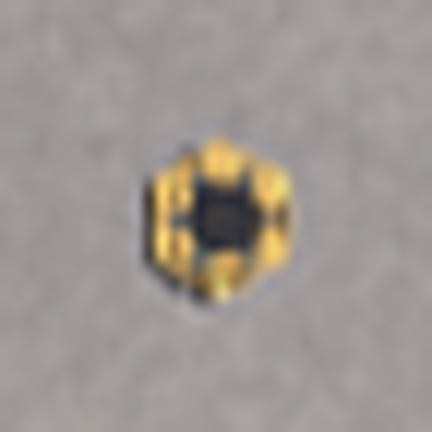

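The nut's corners point up and down in the image and its vertical flats face left and right (world y). So I need the closing line 30° off x, which is yaw 60°.

>>> servo_tool(
  series=[
    [[0.06,-0.1,0,0,0,0.03,0.75],[0.12,-0.2,0,0,0,0.06,0.75],[0.18,-0.3,0,0,0,0.09,0.75],[0.24,-0.4,0,0,0,0.12,0.75],[0.3,-0.5,0,0,0,0.129,0.75],[0.33,-0.56,0,0,0,0.129,0.75],[0.34,-0.581,0.0,0,0,0.129,0.75],[0.34,-0.581,0.08,0,0,0.129,0.75],[0.34,-0.581,0.17,0,0,0.129,0.75],[0.34,-0.581,0.25,0,0,0.129,0.75],[0.34,-0.581,0.312,0,0,0.129,0.75],[0.34,-0.581,0.312,0,0,0.129,0.75]],
  ],
)

```text
time_s: 16.22
tool_pos: [0.4452, 0.0036, 0.0021]
tool_rot: [-179.7, 0.4, 59.9]
force: [0.4, 0.2, 0.2]
grip_width: 0.0653
grasp_force: 0.0
```

```bash
python3 g.py "0.34 -.581 .312 .129" .449 .0055 .0065 60
python3 - <<'E'
from h import *
for n in("side","top"):
    c=eyes.read_camera(n); cv2.imwrite(f"pics/e_{n}.png",c["frame"][:,:,::-1])
    if n=="top":
        np.savez("top1.npz",**c); X=cloud(c)
        for k,(u,v),z,r in(("small",(323,198),.021,.023),("big",(358,203),.053,.032),("hubflange",(358,203),.015,.05),("cap",(256,189),.033,.025)):
            W=plane(c,np.argwhere(np.ones((384,512)))[:,::-1],z).reshape(384,512,3)
            s=W[v,u]; m=(np.abs(X[...,2]-z)<(.004 if k!="cap" else .014))&(np.linalg.norm(W[...,:2]-s[:2],axis=2)<r+.012)
            (cx,cy),rr=cv2.minEnclosingCircle(W[m][:,:2].astype(np.float32)); print(k,m.sum(),W[m].mean(0)[:2].round(4),"circ",np.round([cx,cy,rr],4),np.median(X[m][:,2]).round(4))
a=cv2.imread("pics/e_side.png")[190:300,150:310];b=cv2.imread("pics/e_top.png")[150:260,230:400]
cv2.imwrite("pics/e.png",cv2.resize(np.hstack([a,b]),None,fx=2.4,fy=2.4,interpolation=cv2.INTER_CUBIC))
E
```

```text
cmd [0.449  0.0049 0.0064] 59.94 | t 16.22 pos [0.4452 0.0036 0.0021] rot [-179.7    0.4   59.9] F [0.4 0.2 0.2] w 0.0653 q [-37.0, 9.0, 35.0, 125.0, -6.0, 49.0, -28.0]
[ 0.0017 -0.0011 -0.0003] wz -0.0003
small 147 [ 0.6072 -0.117 ] circ [ 0.6071 -0.117   0.0232] 0.0215
big 261 [ 0.5934 -0.2134] circ [ 0.5931 -0.2139  0.0327] 0.0533
hubflange 342 [ 0.5953 -0.2122] circ [ 0.6002 -0.2149  0.0536] 0.0153
cap 231 [0.6302 0.0819] circ [0.6305 0.0821 0.0246] 0.031
```

View pics/e.png

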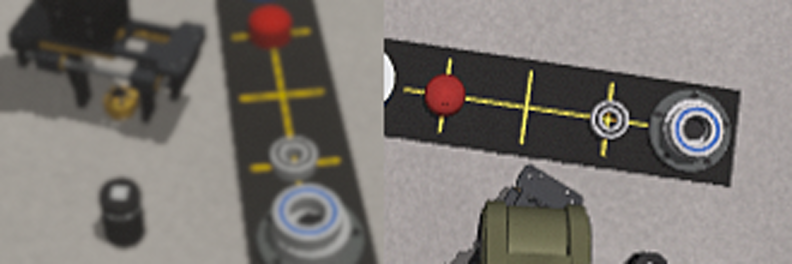

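The small bearing sits on its cross, which shows through the bore at (610,118). The nut is between the fingers. Grasping it.

>>> servo_tool(
  series=[
    [[0,0,0,0,0,0,0.6],[0,0,0,0,0,0,0.5],[0,0,0,0,0,0,0.4],[0,0,0,0,0,0,0],[0,0,0,0,0,0,0],[0,0,0,0,0,0,0],[0,0,0,0,0,0,0],[0,0,0,0,0,0,0],[0,0,-0.05,0,0,0,0],[0,0,-0.15,0,0,0,0],[0,0,-0.26,0,0,0,0],[0,0,-0.31,0,0,0,0]],
  ],
)

```text
time_s: 17.32
tool_pos: [0.45, 0.0049, 0.1019]
tool_rot: [179.9, -0.1, 59.9]
force: [1.3, -0.1, -1.2]
grip_width: 0.0316
grasp_force: 25.0
```

```bash
python3 g.py "0 0 -.31 0" .61 -.117 .0994 83 .61 -.117 .035 83
python3 - <<'E'
from h import *
c=eyes.read_camera("side"); cv2.imwrite("pics/f.png",cv2.resize(c["frame"][150:270,140:300,::-1],None,fx=3,fy=3,interpolation=cv2.INTER_CUBIC))
E
```

```text
cmd [0.449  0.0049 0.0994] 59.94 | t 17.32 pos [0.45   0.0049 0.1019] rot [ 1.799e+02 -1.000e-01  5.990e+01] F [ 1.3 -0.1 -1.2] w 0.0316 q [-39.0, -2.0, 35.0, 120.0, 1.0, 61.0, -35.0]
[-0.0829  0.6679  0.    ] wz -0.1281
[-0.0829  0.6679  0.2147] wz -0.1281
```

View pics/f.png

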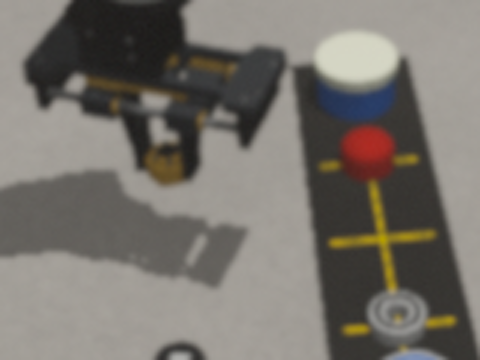

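>>> servo_tool(
  series=[
    [[0,0.1,0,0,0,-0.03,0],[-0.02,0.2,0,0,0,-0.06,0],[-0.04,0.3,0,0,0,-0.09,0],[-0.06,0.4,0,0,0,-0.12,0],[-0.07,0.5,0,0,0,-0.128,0],[-0.08,0.59,0,0,0,-0.128,0],[-0.083,0.65,0,0,0,-0.128,0],[-0.083,0.668,0,0,0,-0.128,0],[-0.083,0.668,0,0,0,-0.128,0],[-0.083,0.668,0.09,0,0,-0.128,0],[-0.083,0.668,0.17,0,0,-0.128,0],[-0.083,0.668,0.215,0,0,-0.128,0]],
  ],
)

```text
time_s: 18.37
tool_pos: [0.6067, -0.115, 0.0315]
tool_rot: [-179.7, -0.1, 83.1]
force: [-0.6, 0.9, -1.8]
grip_width: 0.0316
grasp_force: 25.0
```

>>> servo_tool(
  series=[
    [[0,0,0,0,0,0,0],[0,0,0,0,0,0,0],[0,0,0.01,0,0,0,0],[0,0,0.015,0,0,0,0],[0,0,0.02,0,0,0,0],[0,0,0.02,0,0,0,0]],
  ],
)

```text
time_s: 18.87
tool_pos: [0.6099, -0.117, 0.029]
tool_rot: [179.9, -0.0, 83.0]
force: [-0.2, 0.2, -1.2]
grip_width: 0.0315
grasp_force: 25.0
```

```bash
python3 g.py "-.083 .668 .215 -.128
0 0 .02 0" .61 -.117 .0274 83
python3 - <<'E'
from h import *
for n in("side","top"):
    c=eyes.read_camera(n); cv2.imwrite(f"pics/k_{n}.png",c["frame"][:,:,::-1])
a=cv2.imread("pics/k_side.png")[200:310,220:330];b=cv2.imread("pics/k_top.png")[150:260,260:370]
cv2.imwrite("pics/k.png",cv2.resize(np.hstack([a,b]),None,fx=3.5,fy=3.5,interpolation=cv2.INTER_CUBIC))
E
```

```text
cmd [ 0.61   -0.117   0.0289] 82.98 | t 18.87 pos [ 0.6099 -0.117   0.029 ] rot [179.9  -0.   83. ] F [-0.2  0.2 -1.2] w 0.0315 q [-21.0, 28.0, 36.0, 100.0, -19.0, 58.0, 16.0]
[ 0.0001 -0.0001  0.005 ] wz -0.0001
```

View pics/k.png

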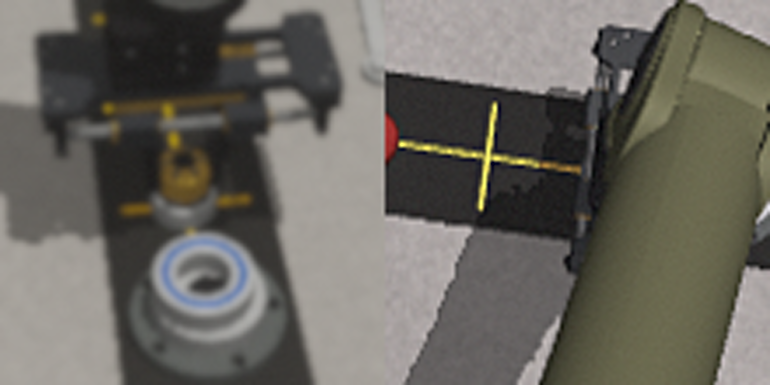

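The nut (185,178) sits centred over the small bearing (184,208). I'll lower 1.5 mm, release and retreat.

>>> servo_tool(
  series=[
    [[0,0,0.003,0,0,0,0],[0,0,0.006,0,0,0,0],[0,0,0.006,0,0,0,0],[0,0,0.006,0,0,0,0.6],[0,0,0.006,0,0,0,0.6],[0,0,0.006,0,0,0,0.6],[0,0,0.006,0,0,0,0.6],[0,0,0.006,0,0,0,0.6],[0,0,-0.05,0,0,0,0.6],[0,0,-0.13,0,0,0,0.6],[0,0,-0.23,0,0,0,0.6],[0,0,-0.3,0,0,0,0.8]],
  ],
)

```text
time_s: 19.97
tool_pos: [0.6101, -0.1174, 0.1205]
tool_rot: [179.9, 0.0, 83.0]
force: [0.6, 0.3, 0.4]
grip_width: 0.0545
grasp_force: 0.0
```

```bash
python3 g.py "0 0 -.3 0" .434 -.159 .118 83 .434 -.159 .015 83
```

```text
cmd [ 0.61   -0.117   0.1189] 82.98 | t 19.97 pos [ 0.6101 -0.1174  0.1205] rot [179.9   0.   83. ] F [0.6 0.3 0.4] w 0.0545 q [-23.0, 22.0, 39.0, 96.0, -15.0, 67.0, 13.0]
[-0.2105 -0.5652  0.003 ] wz -0.0001
[-0.2105 -0.5652  0.3463] wz -0.0001
```

>>> servo_tool(
  series=[
    [[-0.05,-0.12,0,0,0,0,1],[-0.1,-0.24,0,0,0,0,1],[-0.15,-0.36,0,0,0,0,1],[-0.19,-0.47,0,0,0,0,1],[-0.21,-0.55,0,0,0,0,1],[-0.21,-0.565,0,0,0,0,1],[-0.21,-0.565,0,0,0,0,1],[-0.21,-0.565,0.08,0,0,0,1],[-0.21,-0.565,0.17,0,0,0,1],[-0.21,-0.565,0.26,0,0,0,1],[-0.21,-0.565,0.33,0,0,0,1],[-0.21,-0.565,0.33,0,0,0,1]],
  ],
)

```text
time_s: 20.97
tool_pos: [0.4318, -0.158, 0.016]
tool_rot: [-179.6, 0.1, 83.1]
force: [-1.2, 0.2, 0.4]
grip_width: 0.0868
grasp_force: 0.0
```

```bash
python3 g.py "-.21 -.565 .33 0"
python3 - <<'E'
from h import *
for n in("side","top"):
    c=eyes.read_camera(n); cv2.imwrite(f"pics/l_{n}.png",c["frame"][:,:,::-1])
a=cv2.imread("pics/l_side.png")[200:320,150:320];b=cv2.imread("pics/l_top.png")[170:290,230:400]
cv2.imwrite("pics/l.png",cv2.resize(np.hstack([a,b]),None,fx=2.3,fy=2.3,interpolation=cv2.INTER_CUBIC))
E
```

```text
cmd [ 0.4341 -0.1588  0.0199] 82.98 | t 20.97 pos [ 0.4318 -0.158   0.016 ] rot [-1.796e+02  1.000e-01  8.310e+01] F [-1.2  0.2  0.4] w 0.0868 q [-24.0, 10.0, 44.0, 123.0, -8.0, 51.0, 18.0]
```

View pics/l.png

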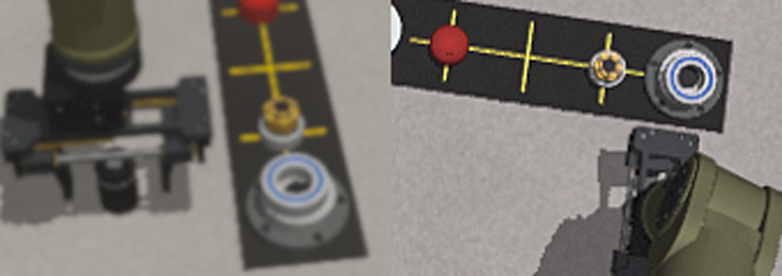

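The nut is centred on the small bearing at (606,67), and the socket stands between the fingers at (117,185). Grasping it.

>>> servo_tool(
  series=[
    [[0,0,0,0,0,0,0.6],[0,0,0,0,0,0,0.5],[0,0,0,0,0,0,0],[0,0,0,0,0,0,0],[0,0,0,0,0,0,0],[0,0,0,0,0,0,0],[0,0,0,0,0,0,0],[0,0,0,0,0,0,0],[0,0,-0.05,0,0,0,0],[0,0,-0.13,0,0,0,0],[0,0,-0.21,0,0,0,0],[0,0,-0.25,0,0,0,0]],
  ],
)

```text
time_s: 22.07
tool_pos: [0.4345, -0.1593, 0.0964]
tool_rot: [179.9, -0.0, 83.0]
force: [1.1, 0.1, -2.1]
grip_width: 0.0394
grasp_force: 25.0
```

```bash
python3 g.py "0 0 -.25 0" .622 -.018 .0949 83 .622 -.018 .029 83
```

```text
cmd [ 0.4341 -0.1588  0.0949] 82.98 | t 22.07 pos [ 0.4345 -0.1593  0.0964] rot [179.9  -0.   83. ] F [ 1.1  0.1 -2.1] w 0.0394 q [-27.0, 1.0, 44.0, 119.0, -1.0, 60.0, 11.0]
[0.5425 0.5643 0.    ] wz -0.0001
[0.5425 0.5643 0.2197] wz -0.0001
```

>>> servo_tool(
  series=[
    [[0.08,0.08,0,0,0,0,0],[0.16,0.17,0,0,0,0,0],[0.24,0.25,0,0,0,0,0],[0.32,0.33,0,0,0,0,0],[0.4,0.42,0,0,0,0,0],[0.48,0.5,0,0,0,0,0],[0.53,0.55,0,0,0,0,0],[0.542,0.564,0,0,0,0,0],[0.542,0.564,0,0,0,0,0],[0.542,0.564,0.09,0,0,0,0],[0.542,0.564,0.17,0,0,0,0],[0.542,0.564,0.218,0,0,0,0]],
  ],
)

```text
time_s: 23.07
tool_pos: [0.6186, -0.0196, 0.0266]
tool_rot: [-179.8, 0.1, 82.9]
force: [-1.1, -0.5, -2.7]
grip_width: 0.0393
grasp_force: 25.0
```

>>> servo_tool(
  series=[
    [[0,0,0,0,0,0,0],[0,0,0,0,0,0,0],[0,0,0.01,0,0,0,0],[0,0,0.018,0,0,0,0],[0,0,0.021,0,0,0,0],[0,0,0.021,0,0,0,0]],
  ],
)

```text
time_s: 23.57
tool_pos: [0.6222, -0.0182, 0.024]
tool_rot: [179.9, -0.0, 83.0]
force: [-1.3, -0.5, 1.2]
grip_width: 0.0394
grasp_force: 25.0
```

>>> servo_tool(
  series=[
    [[0,0,0.003,0,0,0,0],[0,0,0.003,0,0,0,0],[0,0,0.003,0,0,0,0.7],[0,0,0.003,0,0,0,0.7],[0,0,0.003,0,0,0,0.7],[0,0,0.003,0,0,0,0.7],[0,0,0.003,0,0,0,0.7],[0,0,0.003,0,0,0,0.7],[0,0,-0.05,0,0,0,0.7],[0,0,-0.13,0,0,0,0.7],[0,0,-0.23,0,0,0,0.7],[0,0,-0.35,0,0,0,0.7]],
  ],
)

```text
time_s: 24.57
tool_pos: [0.62, -0.0181, 0.1271]
tool_rot: [-179.8, 0.1, 83.0]
force: [0.8, 0.8, -0.7]
grip_width: 0.0606
grasp_force: 0.0
```

>>> servo_tool(
  series=[
    [[0,-0.1,0,0,0,0,0.7],[0,-0.2,0,0,0,0,0.7],[0,-0.3,0,0,0,0,0.7],[0,-0.4,0,0,0,0,0.7],[0,-0.5,0,0,0,0,0.7],[0,-0.55,0,0,0,0,0.7],[0,-0.55,0,0,0,0,0.7],[0,-0.55,0,0,0,0,0.7]],
  ],
)

```text
time_s: 25.23
tool_pos: [0.4579, 0.0024, 0.1281]
tool_rot: [179.9, -0.1, 83.0]
force: [0.1, 0.5, -0.1]
grip_width: 0.061
grasp_force: 0.0
```

Run:
```python
from h import *
for n in("side","top"):
    c=eyes.read_camera(n); cv2.imwrite(f"pics/z_{n}.png",c["frame"][:,:,::-1])
    if n=="top":
        X=cloud(c)
        for k,(u,v),z,r in(("small",(323,198),.021,.023),("nut",(323,198),.045,.014),("socket",(290,194),.063,.02),("big",(358,203),.053,.032),("cap",(256,189),.033,.025)):
            W=plane(c,np.argwhere(np.ones((384,512)))[:,::-1],z).reshape(384,512,3)
            s=W[v,u]; m=(np.abs(X[...,2]-z)<(.004 if k!="cap" else .014))&(np.linalg.norm(W[...,:2]-s[:2],axis=2)<r+.012)
            (cx,cy),rr=cv2.minEnclosingCircle(W[m][:,:2].astype(np.float32)); print(k,m.sum(),W[m].mean(0)[:2].round(4),"circ",np.round([cx,cy,rr],4),np.median(X[m][:,2]).round(4))
a=cv2.imread("pics/z_side.png")[130:330,180:340];b=cv2.imread("pics/z_top.png")[110:310,160:400]
cv2.imwrite("pics/z.png",cv2.resize(np.hstack([a,b]),None,fx=1.95,fy=1.95,interpolation=cv2.INTER_CUBIC))
```

```text
small 66 [ 0.604  -0.1173] circ [ 0.6071 -0.1168  0.023 ] 0.0213
nut 67 [ 0.6073 -0.1142] circ [ 0.6066 -0.1155  0.0169] 0.0452
socket 140 [ 0.619  -0.0192] circ [ 0.6191 -0.0195  0.0198] 0.0631
big 270 [ 0.5942 -0.2142] circ [ 0.5937 -0.214   0.0325] 0.0533
cap 235 [0.6301 0.0821] circ [0.6298 0.082  0.0251] 0.0312
```

View pics/z.png

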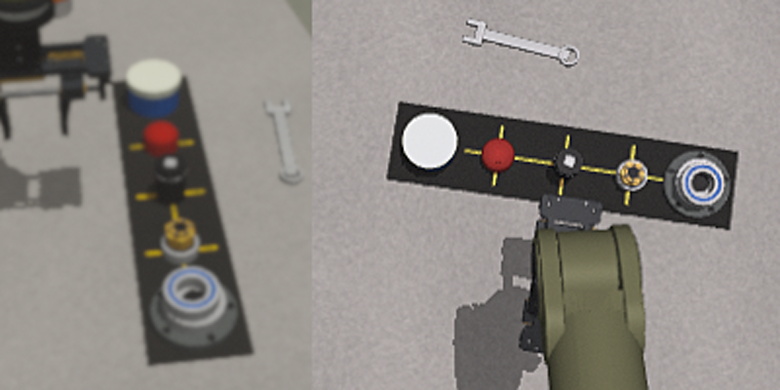

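All five parts are in place and upright: tub (430,140), cap (498,155), socket (568,162), nut on small bearing (632,175), big bearing on hub (702,182). The wrench hasn't moved. Every offset measured in the same camera is 4 mm or less. Handing in.

```bash
python3 -c "
from cell import env; print(env.sign_off())"
```

```text
the job is handed in; nothing more can be done
None
```

I placed all five parts and handed the job in at about 25 s. The last pictures put every part within about 4 mm of its place, and the wrench hadn't moved; I didn't re-check the spray can, and the sign-off gave no verdict.

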